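# Charge the hand wax press and draw its plunger

### The arm

A 6-joint arm with a two-finger parallel gripper is mounted at the origin on the work surface. World frame = base frame: x ahead of the robot, y to its left, z up, the work surface at z = 0. Lengths are in m, angles in rad, forces in N, time in s.
With the tool pointing down it reaches from about 0.325 to 1 m from the base axis. Payload 5.1 kg.
Tool frame: the origin (TCP) lies midway between the tips of the shut fingers; the grasp point (between the pads) lies 19 mm behind it; z points along the fingers, y is the line along which they close (so a half turn about z gives the same grasp; the last joint's range is limited). The gripper opens to 85 mm and grips with 20 to 120 N. Pads are 22 mm wide; open, the fingers measure 114 mm over their backs; the gripper's body (76 mm by 85 mm) begins 54 mm behind the grasp point. The pads swing forward as they close: fully open they stand 13 mm farther back than shut.
Start: joints at [-1.354, 0.124, 1.65, -0, 1.367, -0.083], TCP at [0.192, -0.621, 0.231] pointing down, gripper open.
Joint ranges: [-2.61, 2.61], [-1.02, 2.33], [0.03, 2.71], [-1.35, 4.49], [0.32, 2.68], [-2.91, 2.91]. Speed limits (rad/s): [2.57, 2.57, 3.14, 3.14, 3.14, 3.14].

### API

Orientations are given as [roll, pitch, yaw] about the fixed x, y, z axes, in that order (R = Rz(yaw) Ry(pitch) Rx(roll)).
In Python, from workcell import bot gives the robot as it stands. The module is installed in compiled form; this text tells all that it offers.
- The arm moves only by the tool drive_tool, never from a script. Its argument "commands" is a list of rows, each a list of 3 entries, a list of its own where there are three numbers: the shift along the tool's x, y, z in m, then the turn, a rotation vector about the tool's x, y, z in degrees, then the finger opening in m, from 0 to 0.0854. A call has 1 to 12 rows; each row is the pose to reach, as a shift and turn from the pose commanded when the call began, along the tool's axes at that moment; what a row does not reach only later rows make up. A row lasts 1/10 s, in which the tool goes at most 50 mm and 8.59 degrees, less where a joint would pass 70% of its speed; a pose out of reach is approached as far as the arm can. A call with a gripper value outside its range is refused whole. The fingers move at their own pace and stop on an object; "newtons" is the grip in N (left out, the last holds). Time passes only in rows, so rows that repeat a pose let the fingers close. It gives the time, the measured TCP pose, the force, the opening and the grip force at its end, in the units of the state.
- bot.sense(): the state, without advancing time (a new reading comes with each control period).
- bot.snapshot(name): name is "scene" or "side" or "wrist"; returns the picture (400x640x3 uint8, blue, green, red); there is no depth.
- bot.camera_info(name): a dict with "fov_y" (degrees; the focal length in pixels is half the picture's height over the tangent of half this angle, whatever the lens; pixels are square), "cx", "cy" (the principal point, pixels), "position" and "orientation" of the camera in the world; the wrist camera has in their place "tool_from_camera" (4x4, takes a point from camera to tool coordinates, whose origin is the TCP and whose axes are the flange's). Camera axes: x right, y down, z forward; pixel columns grow to the right and rows downward; lengths in m; the calibration is good to about 2 mm. A picture is of the moment at which its call begins: read the wrist's pose just before it. camera_info takes no time and is no camera call.
- bot.finish_job(): hands the job in; it is judged then, once.
The state is a dict: "t": time; "joint_positions": joint angles; "qd": joint speeds; "tau": joint torques, N m; "ee_pos": TCP position; "eef_rot": TCP orientation; "contact_force": force on the tool from outside, world axes, zero at the start; "moment": the same for the moment, N m; "finger_gap": finger opening in m; "grip_force": force on a finger pad.
Only numpy, scipy, OpenCV 4.12 (cv2) and the standard library are available. Lean on these libraries where they do the work, as an engineer would, in place of code of your own. Each camera call takes 0.05 s, during which the arm holds its last target. There are 200 camera calls.

### The job

Charge the hand wax press: tip the hinged pot so that all five wax slugs fall into the hopper, then swing the pot back upright. Then draw the plunger straight up, 40 mm out of its bore and no farther (never right out), without wrenching it sideways, and finish still holding it there; leave everything else on the bench where it is.

Things in the scene. Friction and masses are not known exactly. Their poses are not given: they have to be found in the camera images.
- press: Hand wax press, bolted down, base plate 120 x 290 mm. Origin on the table under the hopper; turned up to 0.35 rad either way (0: axes as the world's). Along its own y: pot at +y, open aluminium hopper in the middle, grey bore block (60 x 60, top 102 above the table) with the upright plunger at y = -115. Base plate from y = -162 to 127.
- pot (a joint): Hinge of the pot. 0 = pot upright (a stop), grows as the pot tips towards the hopper, 2.4 rad = fully tipped (a stop). Light friction; let go while tipped, the pot may fall back upright. Tip it to 2.2 to 2.4 rad for all the slugs to slide out.
- pot_hinge (a point): Middle of the pot's hinge axis, 105 above the table, over the hopper's wall; the axis runs along the press's x. Fixed to the press.
- pot_bar (a point): Middle of the pot's handle: level round bar 10 mm thick, 56 long along the press's x, free from above. Pot upright: 98 to the press's +y of the hinge and 35 above it; it swings at radius 104 about the hinge, up and over towards -y. The pot is a round steel cup, 72 across, 58 deep, rim level with the hinge, axis 40 to +y of it.
- hopper_floor (a point): Centre of the hopper's inner floor, 34 above the table. Inside, the hopper is 82 along the press's x, 89 along y and 66 deep, open on top. Axes as the press's.
- bore_mouth (a point): Centre of the bore's mouth in the top of the bore block, 102 above the table. The bore is 21.2 across, upright, 75 deep, closed below. Axes as the press's.
- plunger: Loose steel plunger in the bore, 0.2 to 0.45 kg: shaft 20 mm across, 100 long, under a black round knob 34 across, 28 tall. Origin at the centre of its foot, z up along it. At the start the foot stands on the bore's bottom, 75 below the mouth; drawn 40 it is 35 below. It drops back if let go.
- plunger_knob (a point): Centre of the plunger's knob, 114 above its foot; 39 above the top of the bore block at the start.
- slug0: Wax slug: brown cylinder 18 across, 16 tall, 12 g, loose in the pot. Origin at the centre of its underside.
- slug1: Wax slug: brown cylinder 18 across, 16 tall, 12 g, loose in the pot. Origin at the centre of its underside.
- slug2: Wax slug: brown cylinder 18 across, 16 tall, 12 g, loose in the pot. Origin at the centre of its underside.
- slug3: Wax slug: brown block 16 x 14 x 14, 12 g, loose in the pot. Origin at the centre of its underside.
- slug4: Wax slug: brown block 16 x 14 x 14, 12 g, loose in the pot. Origin at the centre of its underside.
- brush: Bystander, to be left alone: flat brush with a pale wooden handle, 190 long (mm).
- scraper: Bystander, to be left alone: hand scraper, wooden handle and flat steel blade, 180 long (mm).
- beaker: Bystander, to be left alone: brown earthenware mug, 66 across, 85 high (mm).
- bottle: Bystander, to be left alone: grey bottle with a cap, 54 across, 150 high (mm).
- tray: Bystander, to be left alone: small empty open tray, 90 x 120 x 28 (mm).
- pad: Bystander, to be left alone: square paper pad, 80 x 80 x 12 (mm).
- pattern: Bystander, to be left alone: flanged wax pattern, flange 52 across, 30 high (mm).
Not all that is in view belongs to the job. There is more than one size of the plunger; the one meant has the size given above.

How it is judged:
By the outcome, as a careful person would: the job done as asked, in the order asked, and still so for the second after the job is handed in, while the arm keeps its last pose, push and grip.
It also fails if it takes over 62 s, if anything falls off the work surface, if the arm or the gripper's body presses on something with over 40 N, if the wrist force passes 120 N, or if a joint passes its speed limit or range.

## Working session

There is one attempt and no reset: what is moved stays moved. The work goes in short steps, Python scripts to look and compute and a tool call to move; the robot and the scene stay as the last step left them, time stands still between calls to the robot, and variables do not carry over. Pictures are saved under pics/ and viewed, at most 10 in all, crops included, and the job is handed in when it is done.

Besides the shell and the picture viewer there is one more tool, called after "Call:" in YAML: its name, and indented under it one key for each argument. drive_tool: Moves the arm, as the interface text tells. Its arguments: {"type":"object","properties":{"commands":{"type":"array","items":{"type":"array"}},"newtons":{"type":"number"}},"required":["commands"]}

```bash
mkdir -p pics; python3 - <<'E'
from workcell import bot
import cv2
s=bot.sense();print(s)
for n in("scene","side"):
    cv2.imwrite(f"pics/{n}0.png",bot.snapshot(n));print(n,bot.camera_info(n))
print(bot.camera_info("wrist"))
E
```

```text
{'t': 0.0, 'joint_positions': array([-1.35361543e+00,  1.24513475e-01,  1.65166174e+00, -2.14942460e-06,
        1.36752175e+00, -8.26007844e-02]), 'qd': array([ 0.00073781, -0.00141803,  0.00015052,  0.00202817, -0.00021979,
        0.0004252 ]), 'tau': array([ 9.47653934e-04, -4.23613679e+01, -3.65448940e+01,  1.93120741e-05,
        6.70263122e-03, -2.38632751e-06]), 'ee_pos': array([ 0.19179153, -0.62042035,  0.23005486]), 'eef_rot': array([-3.13949535e+00, -1.71522583e-04,  2.99781935e-01]), 'contact_force': array([ 1.53404623,  0.76369884, -0.67075419]), 'moment': array([0.05976932, 0.03118065, 0.0147994 ]), 'grip_force': 0.0, 'finger_gap': 0.08545484794358975}
scene {'fov_y': 56.43201048101002, 'cx': 318.83467003057535, 'cy': 206.1297673473798, 'position': array([ 1.08995351, -0.00719795,  0.85981469]), 'orientation': array([-2.47933729e+00, -1.42794020e-03,  1.54716435e+00])}
side {'fov_y': 51.281910958373324, 'cx': 323.95022617211805, 'cy': 199.25120299443688, 'position': array([0.03073921, 0.82955446, 0.95052752]), 'orientation': array([-2.30607273, -0.01258261, -2.5893733 ])}
{'fov_y': 61.66333406556263, 'cx': 321.82607235385564, 'cy': 200.6812539590531, 'tool_from_camera': array([[-2.23887932e-04, -9.47890272e-01, -3.18596896e-01,
         8.15708808e-02],
       [ 9.99999896e-01, -3.39098775e-04,  3.06156534e-04,
         4.23373712e-04],
       [-3.98238618e-04, -3.18596794e-01,  9.47890249e-01,
        -1.43018898e-01],
       [ 0.00000000e+00,  0.00000000e+00,  0.00000000e+00,
         1.00000000e+00]])}
```

View pics/scene0.png

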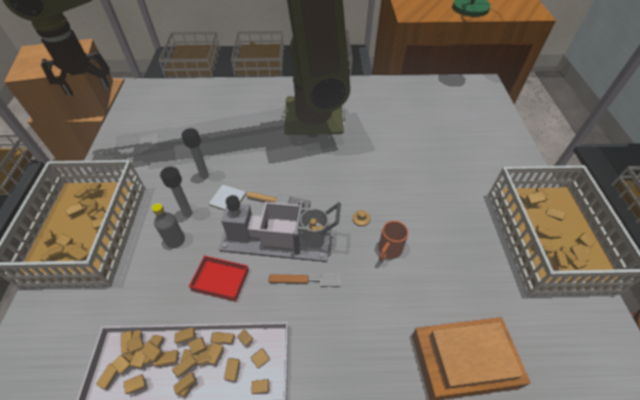

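View pics/side0.png

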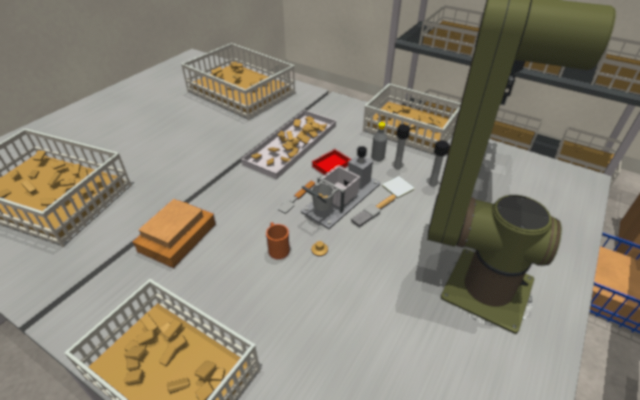

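The scene picture shows the press at about (280,230), with the pot on the right (+y) and the bore block on the left. Things that could be taken for the plunger: the knob in the bore block (235,203), a standing plunger at (172,178), and another at (192,140). I choose the one at (235,203), since it is short and stands in the press's bore block. Next is a close crop of it.

```bash
python3 - <<'E'
import cv2,numpy as np
a=cv2.imread("pics/scene0.png")[170:270,210:350]; b=cv2.imread("pics/side0.png")[140:230,300:420]
a=cv2.resize(a,(784,560),interpolation=cv2.INTER_CUBIC)
cv2.imwrite("pics/c1.png",a)
b=cv2.resize(b,(780,585),interpolation=cv2.INTER_CUBIC);cv2.imwrite("pics/c2.png",b)
E
```

```text
(no output)
```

View pics/c1.png

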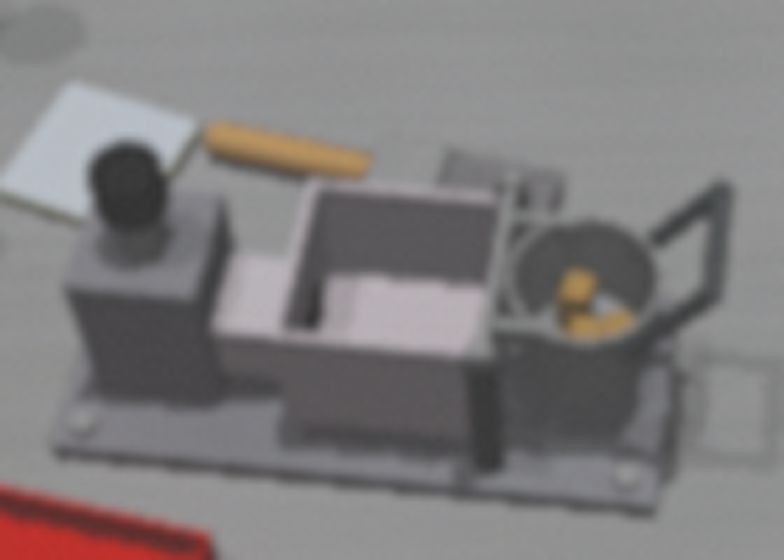

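View pics/c2.png

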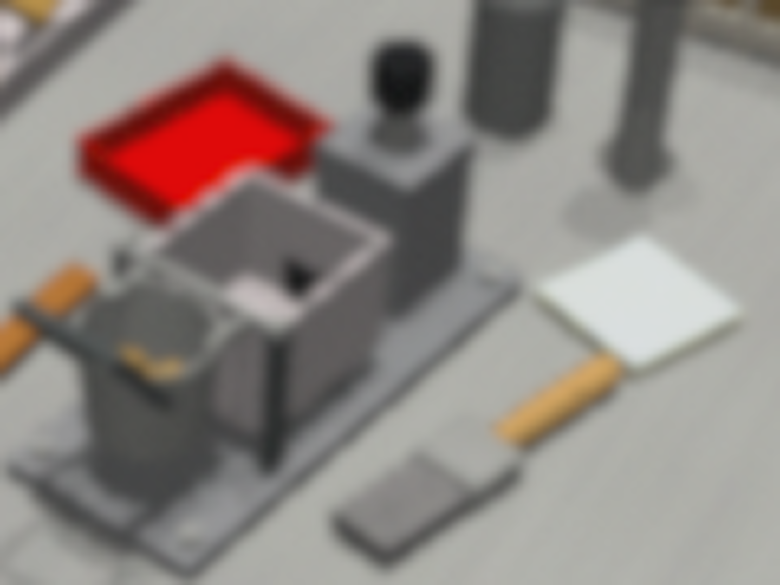

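Both crops show a knobbed plunger in the grey block: knob at crop1 (127,188) and crop2 (401,78). The bar runs from (728,187) to (715,298) in crop1 and from (20,305) to (165,398) in crop2. Now I fit the press pose.

```bash
cat > h.py <<'E'
import numpy as np
from scipy.spatial.transform import Rotation as R
from scipy.optimize import least_squares
def proj(ci,P,T=None):
    if T is None: Rm,p=R.from_euler('xyz',ci['orientation']).as_matrix(),ci['position']
    else: Rm,p=T[:3,:3],T[:3,3]
    c=(np.asarray(P)-p)@Rm; f=200/np.tan(np.radians(ci['fov_y'])/2)
    return np.c_[ci['cx']+f*c[:,0]/c[:,2],ci['cy']+f*c[:,1]/c[:,2]]
def wristT(s,ci):
    T=np.eye(4);T[:3,:3]=R.from_euler('xyz',s['eef_rot']).as_matrix();T[:3,3]=s['ee_pos'];return T@ci['tool_from_camera']
E
python3 - <<'E'
from h import *
from workcell import bot
S,D=bot.camera_info('scene'),bot.camera_info('side')
H=None
m1={'k':((0,-.115,.141),(127,188)),'b1':((-.028,'h',.14),(728,187)),'b2':((.028,'h',.14),(715,298)),
'p1':((.06,-.162,0),(55,458)),'p2':((.06,.127,0),(655,514)),'h1':((-.041,-.0445,.1),(316,188)),'h2':((-.041,.0445,.1),(498,198)),
't2':((-.03,-.085,.102),(228,198)),'t3':((.03,-.085,.102),(208,293)),'t4':((.03,-.145,.102),(68,288))}
m2={'k':((0,-.115,.141),(401,78)),'b1':((.028,'h',.14),(20,305)),'b2':((-.028,'h',.14),(165,398)),
't1':((-.03,-.145,.102),(472,143)),'t2':((-.03,-.085,.102),(405,190)),'t3':((.03,-.085,.102),(318,148)),'h':((-.041,-.0445,.1),(384,240)),'p':((-.06,.127,0),(190,578))}
def pts(m,hy,v):
    P=np.array([[a[0],hy if a[1]=='h' else a[1],a[2]] for a,_ in m.values()])
    c,s=np.cos(v[2]),np.sin(v[2]); return P@np.array([[c,s,0],[-s,c,0],[0,0,1]])+[v[0],v[1],0]
u1=np.array([b for _,b in m1.values()])/5.6+[209.5,169.5]
u2=np.array([b for _,b in m2.values()])/6.5+[299.5,139.5]
f=lambda v:np.r_[(proj(S,pts(m1,v[3],v))-u1).ravel(),(proj(D,pts(m2,v[3],v))-u2).ravel()]
r=least_squares(f,[.5,-.1,0,.148],loss='soft_l1');print(r.x)
n=len(m1);e=f(r.x).reshape(-1,2);print(dict(zip(list(m1)+[k+'_2' for k in m2],e.round(1).tolist())))
print(pts({'k':((0,-.115,.141),0),'b':((0,'h',.14),0),'hinge':((0,r.x[3]-.098,.105),0)},r.x[3],r.x))
E
```

```text
[ 0.52780484 -0.09100338 -0.13025128  0.14576733]
{'k': [0.4, -0.8], 'b1': [-0.5, -0.3], 'b2': [0.1, -1.8], 'p1': [0.1, -0.1], 'p2': [0.6, 0.1], 'h1': [-0.1, -0.9], 'h2': [1.3, 0.2], 't2': [-0.7, -1.2], 't3': [-2.4, 0.6], 't4': [-0.9, -0.6], 'k_2': [-0.5, -0.1], 'b1_2': [-0.1, 0.8], 'b2_2': [-8.0, -5.5], 't1_2': [0.1, -1.3], 't2_2': [0.2, -0.2], 't3_2': [-1.0, -0.8], 'h_2': [-1.1, -0.1], 'p_2': [-0.3, 1.3]}
[[ 0.51286826 -0.20502925  0.141     ]
 [ 0.54673758  0.0535292   0.14      ]
 [ 0.53400901 -0.04364067  0.105     ]]
```

The fit is consistent to about 1 px, apart from one misread bar end. The press is at (0.528, -0.091) with yaw -0.130, and the bar is at (0.547, 0.054, 0.140). Next I compute the hover move above the bar.

```bash
cat >> h.py <<'E'
def rel(s,p,yaw,tilt=0):
    "shift (tool axes) and rotvec (deg) to reach p, tool down with yaw"
    A=R.from_euler('xyz',s['eef_rot']);B=R.from_euler('xyz',[np.pi,0,yaw])
    return (A.inv().apply(np.array(p)-s['ee_pos'])).round(4),np.degrees((A.inv()*B).as_rotvec()).round(2)
E
python3 - <<'E'
from h import *
from workcell import bot
s=bot.sense()
print(rel(s,[.192,-.621,.32],-.13),rel(s,[.547,.0535,.30],-.13))
E
```

```text
(array([ 0.    ,  0.0004, -0.0898]), array([-1.100e-01,  1.000e-02,  2.463e+01])) (array([ 0.5384, -0.5391, -0.0688]), array([-1.100e-01,  1.000e-02,  2.463e+01]))
```

Call:
drive_tool:
  commands:
    - [[0,0,-0.05],[0,0,8],0.06]
    - [[0,0,-0.09],[0,0,16],0.05]
    - [[0.03,-0.03,-0.09],[0,0,24.6],0.05]
    - [[0.06,-0.06,-0.09],[0,0,24.6],0.05]
    - [[0.09,-0.09,-0.09],[0,0,24.6],0.05]
    - [[0.12,-0.12,-0.09],[0,0,24.6],0.05]
    - [[0.15,-0.15,-0.09],[0,0,24.6],0.05]
    - [[0.18,-0.18,-0.09],[0,0,24.6],0.05]
    - [[0.21,-0.21,-0.09],[0,0,24.6],0.05]
    - [[0.24,-0.24,-0.09],[0,0,24.6],0.05]
    - [[0.27,-0.27,-0.09],[0,0,24.6],0.05]
    - [[0.3,-0.3,-0.09],[0,0,24.6],0.05]

```text
t: 1.3
ee_pos: [0.3902, -0.244, 0.3209]
eef_rot: [-3.141, 0.0, -0.13]
contact_force: [0.8, -0.3, 0.5]
finger_gap: 0.0502
grip_force: 0.0
```

```bash
python3 - <<'E'
from h import *
from workcell import bot
s=bot.sense();print(s['ee_pos'],s['eef_rot'],s['joint_positions'])
print(rel(s,[.547,.0535,.29],-.13))
E
```

```text
[ 0.39022154 -0.24404472  0.32089884] [-3.14139910e+00  2.11573628e-04 -1.29855107e-01] [-6.75643859e-01 -3.50141048e-01  1.93619885e+00  5.56129479e-05
  1.55581616e+00  1.02500675e+00]
(array([ 0.1169, -0.3153,  0.0309]), array([-0.01,  0.01,  0.01]))
```

Call:
drive_tool:
  commands:
    - [[0.015,-0.04,0.0],[0,0,0],0.05]
    - [[0.03,-0.08,0.0],[0,0,0],0.05]
    - [[0.045,-0.12,0.0],[0,0,0],0.05]
    - [[0.06,-0.16,0.0],[0,0,0],0.05]
    - [[0.075,-0.2,0.01],[0,0,0],0.05]
    - [[0.09,-0.24,0.02],[0,0,0],0.05]
    - [[0.105,-0.28,0.03],[0,0,0],0.05]
    - [[0.117,-0.315,0.03],[0,0,0],0.05]
    - [[0.117,-0.315,0.03],[0,0,0],0.05]
    - [[0.117,-0.315,0.03],[0,0,0],0.05]

```text
t: 2.3
ee_pos: [0.5464, 0.052, 0.2906]
eef_rot: [3.141, 0.002, -0.128]
contact_force: [1.1, -0.4, -0.6]
finger_gap: 0.0501
grip_force: 0.0
```

```bash
python3 - <<'E'
from h import *
from workcell import bot
import cv2
s=bot.sense();im=bot.snapshot('wrist');ci=bot.camera_info('wrist')
print(s['ee_pos'],s['eef_rot'])
T=wristT(s,ci)
c,q=np.cos(-.1303),np.sin(-.1303);M=np.array([[c,-q],[q,c]])
P=[[-.028,.1458,.14],[.028,.1458,.14],[0,.1458,.14],[.041,.0445,.1],[-.041,.0445,.1],[.041,-.0445,.1],[0,-.115,.155]]
W=[list(M@p[:2]+[.5278,-.0910])+[p[2]] for p in P]
u=proj(ci,W,T);print(u.round(1).tolist())
for a in u: cv2.circle(im,tuple(int(round(v)) for v in a),2,(0,0,255),-1)
cv2.imwrite('pics/w1.png',im)
E
```

```text
[0.54644404 0.05196159 0.29057822] [ 3.14093065e+00  1.51873545e-03 -1.27851116e-01]
[[319.2, 211.7], [319.2, 152.1], [319.2, 182.8], [422.6, 131.7], [415.0, 210.1], [513.1, 131.9], [620.0, 188.0]]
```

View pics/w1.png

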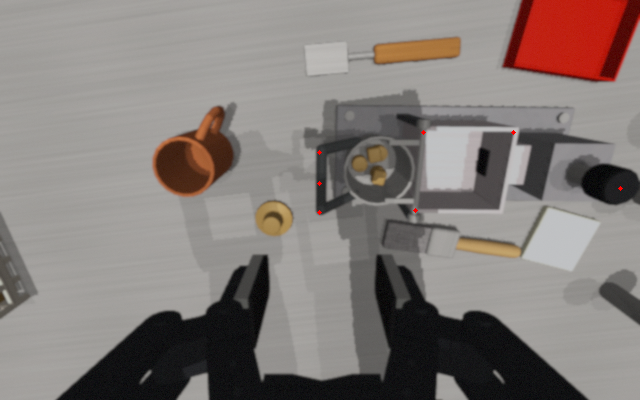

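The wrist view shows the bar as a dark vertical strip at about column 321 (rows 150–213), with the predicted dots on it. The hopper corners line up too, and the knob is at (610,184). I'll get the bar's edges numerically.

```bash
python3 - <<'E'
import cv2
g=cv2.cvtColor(cv2.imread('pics/w1.png'),cv2.COLOR_BGR2GRAY)
print(g[165:178,308:335].mean(0).round().astype(int).tolist());print(g[190:206,308:335].mean(0).round().astype(int).tolist())
print(g[140:225,321].tolist())
E
```

```text
[143, 142, 143, 143, 142, 141, 135, 115, 84, 58, 51, 53, 55, 57, 57, 55, 53, 59, 84, 111, 121, 112, 94, 82, 79, 76, 72]
[150, 150, 150, 150, 150, 149, 141, 117, 80, 50, 40, 40, 41, 41, 42, 40, 42, 59, 86, 106, 114, 113, 110, 104, 91, 74, 62]
[102, 101, 96, 89, 70, 56, 53, 55, 59, 62, 61, 59, 76, 60, 62, 59, 58, 61, 62, 60, 61, 60, 58, 61, 60, 62, 58, 60, 61, 60, 59, 59, 58, 53, 53, 52, 52, 50, 47, 42, 42, 41, 42, 76, 42, 41, 40, 43, 42, 42, 42, 39, 41, 41, 40, 43, 40, 41, 39, 42, 41, 42, 42, 39, 41, 44, 46, 52, 52, 54, 54, 52, 76, 56, 87, 121, 141, 148, 148, 146, 149, 153, 157, 158, 158]
```

```bash
python3 - <<'E'
from h import *
from workcell import bot
s=bot.sense()
print(rel(s,[.548,.0517,.122],-.13))
E
```

```text
(array([ 0.0017, -0.0008,  0.1689]), array([0.03, 0.05, 0.05]))
```

Call:
drive_tool:
  commands:
    - [[0.002,-0.001,0.04],[0,0,0],0.05]
    - [[0.002,-0.001,0.08],[0,0,0],0.05]
    - [[0.002,-0.001,0.12],[0,0,0],0.05]
    - [[0.002,-0.001,0.145],[0,0,0],0.05]
    - [[0.002,-0.001,0.16],[0,0,0],0.05]
    - [[0.002,-0.001,0.168],[0,0,0],0.05]
    - [[0.002,-0.001,0.168],[0,0,0],0.03]
    - [[0.002,-0.001,0.168],[0,0,0],0.02]
    - [[0.002,-0.001,0.168],[0,0,0],0.005]
    - [[0.002,-0.001,0.168],[0,0,0],0.005]
    - [[0.002,-0.001,0.168],[0,0,0],0.005]
    - [[0.002,-0.001,0.168],[0,0,0],0.005]
  newtons: 25

```text
t: 3.55
ee_pos: [0.5501, 0.0524, 0.1254]
eef_rot: [-3.141, -0.004, -0.129]
contact_force: [0.4, 1.1, 5.8]
finger_gap: 0.0088
grip_force: 25.0
```

```bash
python3 - <<'E'
from h import *
from workcell import bot
s=bot.sense();print(s['ee_pos'],s['eef_rot'],s['contact_force'],s['finger_gap'],s['grip_force'])
# arc relative to now, tool axes (tool y=-press y, tool z=down)
r=.104;a0=np.arctan2(35,98)
for d in list(range(0,136,6))+[132]:
    a=a0+np.radians(d);print(d,round(-(r*np.cos(a)-.098),4),round(-(r*np.sin(a)-.035),4))
E
```

```text
[0.55014917 0.05241324 0.12536202] [-3.14087505 -0.00351868 -0.12947427] [0.38161905 1.09546481 5.76758198] 0.008795189132725548 24.96759384870529
0 0.0001 0.0
6 0.0043 -0.01
12 0.0095 -0.0196
18 0.0157 -0.0285
24 0.0228 -0.0368
30 0.0307 -0.0443
36 0.0393 -0.0509
42 0.0486 -0.0565
48 0.0585 -0.0612
54 0.0687 -0.0648
60 0.0793 -0.0673
66 0.0901 -0.0687
72 0.101 -0.069
78 0.1119 -0.0681
84 0.1225 -0.0661
90 0.133 -0.0629
96 0.143 -0.0587
102 0.1526 -0.0535
108 0.1615 -0.0473
114 0.1698 -0.0402
120 0.1773 -0.0323
126 0.1839 -0.0237
132 0.1895 -0.0144
132 0.1895 -0.0144
```

The bar is gripped (25 N). Closing swung the pads forward and pressed the bar down slightly, so there is a small 6 N reaction. I'll tip along the arc.

Call:
drive_tool:
  commands:
    - [[0,0.004,-0.011],[0,0,0],0.005]
    - [[0,0.0095,-0.021],[0,0,0],0.005]
    - [[0,0.0157,-0.03],[0,0,0],0.005]
    - [[0,0.0228,-0.0385],[0,0,0],0.005]
    - [[0,0.0307,-0.046],[0,0,0],0.005]
    - [[0,0.0393,-0.053],[0,0,0],0.005]
    - [[0,0.0486,-0.0585],[0,0,0],0.005]
    - [[0,0.0585,-0.063],[0,0,0],0.005]
    - [[0,0.0687,-0.067],[0,0,0],0.005]

```text
t: 4.45
ee_pos: [0.5409, -0.0146, 0.1927]
eef_rot: [-3.138, -0.003, -0.129]
contact_force: [1.1, 5.7, 7.0]
finger_gap: 0.0091
grip_force: 25.6
```

```bash
python3 - <<'E'
from h import *
from workcell import bot
s=bot.sense();print(s['ee_pos'],s['eef_rot'],s['contact_force'],s['moment'],s['finger_gap'],s['grip_force'])
E
```

```text
[ 0.54091141 -0.01459898  0.19266055] [-3.13780082e+00 -2.99199439e-03 -1.29063278e-01] [1.05747087 5.68594281 7.0270394 ] [ 1.15465064 -0.11732866  0.03091719] 0.009058971412078894 25.578774511814117
```

Call:
drive_tool:
  commands:
    - [[0,0.0105,-0.004],[0,0,0],0.005]
    - [[0,0.021,-0.0055],[0,0,0],0.005]
    - [[0,0.032,-0.006],[0,0,0],0.005]
    - [[0,0.043,-0.0053],[0,0,0],0.005]
    - [[0,0.054,-0.0033],[0,0,0],0.005]
    - [[0,0.0643,0.0],[0,0,0],0.005]
    - [[0,0.0743,0.0045],[0,0,0],0.005]

```text
t: 5.15
ee_pos: [0.5302, -0.0907, 0.1853]
eef_rot: [3.141, -0.0, -0.13]
contact_force: [3.8, 3.3, -1.0]
finger_gap: 0.0088
grip_force: 25.6
```

```bash
python3 - <<'E'
from h import *
from workcell import bot
import cv2
s=bot.sense();print(s['ee_pos'],s['eef_rot'],s['contact_force'],s['moment'],s['finger_gap'],s['grip_force'])
E
```

```text
[ 0.53017261 -0.09072068  0.18525629] [ 3.14142227e+00 -6.70980020e-05 -1.29928472e-01] [ 3.78619722  3.29684286 -0.95424619] [ 0.68780382 -0.59968696 -0.06990084] 0.008788441056972239 25.588346421718597
```

Call:
drive_tool:
  commands:
    - [[0,0.0096,0.005],[0,0,0],0.005]
    - [[0,0.0185,0.0115],[0,0,0],0.005]
    - [[0,0.0268,0.0185],[0,0,0],0.005]
    - [[0,0.0343,0.0265],[0,0,0],0.005]
    - [[0,0.0409,0.035],[0,0,0],0.005]
    - [[0,0.0465,0.0445],[0,0,0],0.005]
    - [[0,0.0465,0.0445],[0,0,0],0.005]
    - [[0,0.0465,0.0445],[0,0,0],0.005]
    - [[0,0.0465,0.0445],[0,0,0],0.005]
    - [[0,0.0465,0.0445],[0,0,0],0.005]

```text
t: 6.15
ee_pos: [0.5237, -0.1356, 0.1412]
eef_rot: [3.141, 0.002, -0.129]
contact_force: [-0.2, -0.8, 0.1]
finger_gap: 0.0089
grip_force: 25.6
```

```bash
python3 - <<'E'
from h import *
from workcell import bot
import cv2
s=bot.sense();print(s['ee_pos'],s['eef_rot'],s['contact_force'],s['moment'],s['finger_gap'],s['grip_force'])
a=bot.snapshot('scene')[150:270,200:350];b=bot.snapshot('side')[130:250,300:420]
a=cv2.resize(a,None,fx=3,fy=3,interpolation=2);b=cv2.resize(b,None,fx=2.9,fy=3,interpolation=2)
cv2.imwrite('pics/t1.png',cv2.hconcat([a,b]))
hy=.1458-.098;c,q=np.cos(-.1303),np.sin(-.1303)
d=s['ee_pos'][:2]-[.5278,-.0910];ly=-q*d[0]+c*d[1];print(np.degrees(np.arctan2(s['ee_pos'][2]+.0146-.105,ly-hy+.0018)-np.arctan2(35,98)))
E
```

```text
[ 0.52372254 -0.13557834  0.14116061] [ 3.14120811e+00  1.57157796e-03 -1.29007492e-01] [-0.2242373  -0.81020237  0.10396052] [-0.08189185  0.15901684 -0.02685832] 0.008897881765694752 25.59766799211502
131.12058499304598
```

View pics/t1.png

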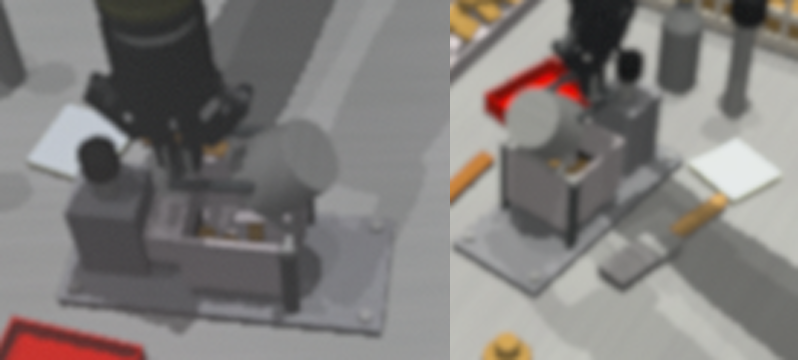

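The pot is inverted over the hopper, and slugs show inside it at (255,228) in the left panel. I'll tip about 2.5° more and dwell so any leftovers slide out.

Call:
drive_tool:
  commands:
    - [[0,0.002,0.004],[0,0,0],0.005]
    - [[0,0.002,0.004],[0,0,0],0.005]
    - [[0,0,0],[0,0,0],0.005]
    - [[0,0.002,0.004],[0,0,0],0.005]
    - [[0,0,0],[0,0,0],0.005]
    - [[0,0.002,0.004],[0,0,0],0.005]
    - [[0,0.002,0.004],[0,0,0],0.005]
    - [[0,0.002,0.004],[0,0,0],0.005]
    - [[0,0.002,0.004],[0,0,0],0.005]
    - [[0,0.002,0.004],[0,0,0],0.005]
    - [[0,0.002,0.004],[0,0,0],0.005]
    - [[0,0.002,0.004],[0,0,0],0.005]

```text
t: 7.45
ee_pos: [0.5236, -0.1374, 0.1374]
eef_rot: [-3.141, 0.001, -0.129]
contact_force: [-5.4, 0.0, 1.6]
finger_gap: 0.0087
grip_force: 25.7
```

```bash
python3 - <<'E'
from h import *
from workcell import bot
s=bot.sense();print(s['ee_pos'],s['eef_rot'],s['contact_force'],s['moment'],s['finger_gap'],s['grip_force'])
hy=.1458-.098;c,q=np.cos(-.1303),np.sin(-.1303)
d=s['ee_pos'][:2]-[.5278,-.0910];ly=-q*d[0]+c*d[1];a=np.arctan2(s['ee_pos'][2]+.0146-.105,ly-hy+.0018)-np.arctan2(35,98);print(np.degrees(a))
# return, relative to now
a=np.degrees(a);f=lambda d:np.array([-.104*np.cos(np.radians(d+19.65)),-.104*np.sin(np.radians(d+19.65))])
for dd in [128,122,116,110,104,98,92,86,80,74,68,62,56,50,44,38,32,26,20,14,8,3,0]: print(dd,(f(dd)-f(a)).round(4))
E
```

```text
[ 0.5235682  -0.13739806  0.1374212 ] [-3.14130259e+00  1.48706811e-03 -1.29403468e-01] [-5.38763191  0.02916573  1.6459634 ] [ 0.11536146  0.84845037 -0.00764739] 0.00869669770368829 25.686639547348022
133.4139003042563
128 [-0.0049 -0.0085]
122 [-0.0112 -0.0174]
116 [-0.0183 -0.0256]
110 [-0.0264 -0.033 ]
104 [-0.0351 -0.0395]
98 [-0.0445 -0.045 ]
92 [-0.0543 -0.0496]
86 [-0.0647 -0.053 ]
80 [-0.0753 -0.0554]
74 [-0.0861 -0.0567]
68 [-0.097  -0.0568]
62 [-0.1078 -0.0558]
56 [-0.1185 -0.0536]
50 [-0.1289 -0.0504]
44 [-0.1389 -0.0461]
38 [-0.1484 -0.0407]
32 [-0.1572 -0.0344]
26 [-0.1654 -0.0273]
20 [-0.1728 -0.0193]
14 [-0.1793 -0.0105]
8 [-0.1848 -0.0012]
3 [-0.1887  0.0071]
0 [-0.1907  0.0121]
```

Call:
drive_tool:
  commands:
    - [[0,-0.0049,-0.0085],[0,0,0],0.005]
    - [[0,-0.0112,-0.0174],[0,0,0],0.005]
    - [[0,-0.0183,-0.0256],[0,0,0],0.005]
    - [[0,-0.0264,-0.033],[0,0,0],0.005]
    - [[0,-0.0351,-0.0395],[0,0,0],0.005]
    - [[0,-0.0445,-0.045],[0,0,0],0.005]
    - [[0,-0.0543,-0.0496],[0,0,0],0.005]
    - [[0,-0.0647,-0.053],[0,0,0],0.005]
    - [[0,-0.0753,-0.0554],[0,0,0],0.005]
    - [[0,-0.0861,-0.0567],[0,0,0],0.005]
    - [[0,-0.097,-0.0568],[0,0,0],0.005]

```text
t: 8.55
ee_pos: [0.5378, -0.0407, 0.1962]
eef_rot: [-3.141, -0.004, -0.129]
contact_force: [-0.6, -0.6, 5.0]
finger_gap: 0.0086
grip_force: 26.4
```

Call:
drive_tool:
  commands:
    - [[0,-0.0108,0.001],[0,0,0],0.005]
    - [[0,-0.0215,0.0032],[0,0,0],0.005]
    - [[0,-0.0319,0.0064],[0,0,0],0.005]
    - [[0,-0.0419,0.0107],[0,0,0],0.005]
    - [[0,-0.0514,0.0161],[0,0,0],0.005]
    - [[0,-0.0602,0.0224],[0,0,0],0.005]
    - [[0,-0.0684,0.0295],[0,0,0],0.005]
    - [[0,-0.0758,0.0375],[0,0,0],0.005]
    - [[0,-0.0823,0.0463],[0,0,0],0.005]
    - [[0,-0.0878,0.0556],[0,0,0],0.005]
    - [[0,-0.0917,0.0639],[0,0,0],0.005]
    - [[0,-0.0935,0.068],[0,0,0],0.005]

```text
t: 9.75
ee_pos: [0.5496, 0.0518, 0.1251]
eef_rot: [-3.141, -0.002, -0.129]
contact_force: [4.9, -1.2, 0.3]
finger_gap: 0.0087
grip_force: 28.0
```

```bash
python3 - <<'E'
from workcell import bot
s=bot.sense();print(s['ee_pos'],s['eef_rot'],s['contact_force'],s['moment'],s['finger_gap'],s['grip_force'])
E
```

```text
[0.54961907 0.05184901 0.12512847] [-3.14127623e+00 -2.32465045e-03 -1.29267514e-01] [ 4.93815737 -1.20332332  0.26174706] [-0.44726935 -0.85426038 -0.10686001] 0.008739979379889079 28.01606923341751
```

Call:
drive_tool:
  commands:
    - [[0,0,0.003],[0,0,0],0.005]
    - [[0,0,0.003],[0,0,0],0.005]
    - [[0,0,0.003],[0,0,0],0.03]
    - [[0,0,0.003],[0,0,0],0.05]
    - [[0,0,0.003],[0,0,0],0.05]
    - [[0,0,-0.03],[0,0,0],0.05]
    - [[0,0,-0.07],[0,0,0],0.05]
    - [[0,0,-0.11],[0,0,0],0.05]
    - [[0,0.04,-0.15],[0,0,0],0.05]
    - [[0,0.08,-0.165],[0,0,0],0.05]
    - [[0,0.12,-0.165],[0,0,0],0.05]
    - [[0,0.12,-0.165],[0,0,0],0.05]

```text
t: 10.95
ee_pos: [0.5325, -0.0714, 0.2917]
eef_rot: [3.14, -0.001, -0.135]
contact_force: [-1.0, 0.3, -0.4]
finger_gap: 0.0499
grip_force: 0.0
```

```bash
python3 - <<'E'
from h import *
from workcell import bot
import cv2
s=bot.sense();im=bot.snapshot('wrist');ci=bot.camera_info('wrist')
print(s['ee_pos'],s['eef_rot'],s['finger_gap'])
cv2.imwrite('pics/w2full.png',im)
T=wristT(s,ci)
c,q=np.cos(-.1303),np.sin(-.1303);M=np.array([[c,-q],[q,c]])
P=[[0,.144,.14],[0,-.115,.155],[0,-.115,.127]]
W=[list(M@p[:2]+[.5278,-.0910])+[p[2]] for p in P]
print(proj(ci,W,T).round(1).tolist())
cv2.imwrite('pics/w2.png',cv2.resize(im[60:290,180:580],(800,460),interpolation=2))
E
```

```text
[ 0.53252902 -0.07137916  0.29168096] [ 3.14018821e+00 -5.41587002e-04 -1.34773722e-01] 0.04988759747688939
[[185.2, 185.8], [475.9, 189.1], [463.0, 180.7]]
```

View pics/w2.png

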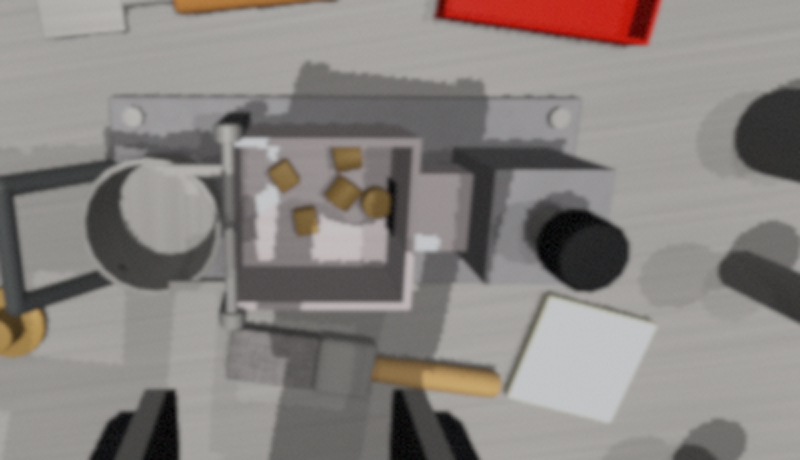

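The picture shows the pot empty and upright, and all five slugs in the hopper (crop about (285,175), (347,158), (342,193), (376,202), (305,220)). The knob top is at crop (590,250). Now I check clearances of the neighbours and compute the hover move over the plunger.

```bash
python3 - <<'E'
from h import *
from workcell import bot
S=bot.camera_info('scene');f=200/np.tan(np.radians(S['fov_y'])/2);Rm=R.from_euler('xyz',S['orientation']).as_matrix()
for n,u in {'plA':(186,213),'plB':(204,176),'bottle':(175,240)}.items():
    d=Rm@[(u[0]-S['cx'])/f,(u[1]-S['cy'])/f,1];p=S['position']-d*S['position'][2]/d[2];print(n,p.round(3))
s=bot.sense();print(s['ee_pos'],s['eef_rot'],rel(s,[.513,-.205,.25],-.13))
E
```

```text
plA [ 0.436 -0.373  0.   ]
plB [ 0.293 -0.345  0.   ]
bottle [ 0.528 -0.385  0.   ]
[ 0.53250495 -0.06951963  0.29077394] [-3.14139704e+00  8.81604359e-04 -1.33468597e-01] (array([-0.0013,  0.1369,  0.0407]), array([-0.01,  0.05, -0.2 ]))
```

Call:
drive_tool:
  commands:
    - [[0,0.035,0],[0,0,0],0.06]
    - [[0,0.07,0.01],[0,0,0],0.06]
    - [[0,0.105,0.02],[0,0,0],0.06]
    - [[-0.001,0.137,0.03],[0,0,0],0.06]
    - [[-0.001,0.137,0.03],[0,0,0],0.06]
    - [[-0.001,0.137,0.03],[0,0,0],0.06]
    - [[-0.001,0.137,0.03],[0,0,0],0.06]

```text
t: 11.7
ee_pos: [0.5148, -0.2022, 0.261]
eef_rot: [-3.141, 0.0, -0.128]
contact_force: [0.5, 0.4, 0.1]
finger_gap: 0.0599
grip_force: 0.0
```

```bash
python3 - <<'E'
from h import *
from workcell import bot
import cv2
s=bot.sense();im=bot.snapshot('wrist');ci=bot.camera_info('wrist')
print(s['ee_pos'],s['eef_rot'],s['contact_force'])
T=wristT(s,ci)
for z in(.155,.141,.127):print(proj(ci,[[.5129,-.205,z]],T).round(1))
c=im[90:250,240:410];cv2.imwrite('pics/w3.png',cv2.resize(c,(612,576),interpolation=2))
g=cv2.cvtColor(im,cv2.COLOR_BGR2GRAY);m=(g[90:250,240:410]<45).astype(np.uint8)
n,l,st,ce=cv2.connectedComponentsWithStats(m)
print([(st[i].tolist(),ce[i].round(1).tolist()) for i in range(1,n) if st[i][4]>150])
E
```

```text
[ 0.51478042 -0.20218398  0.26101365] [-3.14086955e+00  2.76754421e-04 -1.28185439e-01] [0.48560198 0.41127416 0.07844071]
[[325.  200.2]]
[[324.8 194.8]]
[[324.7 189.9]]
[([66, 82, 41, 46, 1468], [86.0, 104.8])]
```

View pics/w3.png

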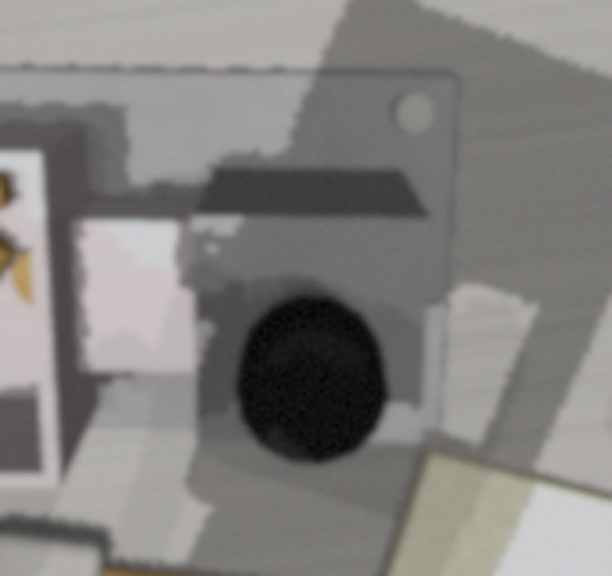

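The knob is at full-image (326,195), within about 1 px of the prediction, so the plunger is at (0.5128, -0.206). I'll descend and grip it.

```bash
python3 - <<'E'
from h import *
from workcell import bot
s=bot.sense();print(s['ee_pos'],s['eef_rot'],rel(s,[.513,-.2058,.121],-.13))
E
```

```text
[ 0.5148993  -0.20216163  0.26132885] [-3.14123822e+00 -2.25724149e-04 -1.27758535e-01] (array([-0.0015,  0.0039,  0.1403]), array([-0.02, -0.01,  0.13]))
```

Call:
drive_tool:
  commands:
    - [[-0.0015,0.004,0.03],[0,0,0],0.06]
    - [[-0.0015,0.004,0.06],[0,0,0],0.06]
    - [[-0.0015,0.004,0.09],[0,0,0],0.06]
    - [[-0.0015,0.004,0.115],[0,0,0],0.06]
    - [[-0.0015,0.004,0.13],[0,0,0],0.06]
    - [[-0.0015,0.004,0.14],[0,0,0],0.06]
    - [[-0.0015,0.004,0.14],[0,0,0],0.06]
    - [[-0.0015,0.004,0.14],[0,0,0],0.06]
    - [[-0.0015,0.004,0.14],[0,0,0],0.06]

```text
t: 12.65
ee_pos: [0.5135, -0.2078, 0.1229]
eef_rot: [3.141, -0.003, -0.129]
contact_force: [0.3, -0.1, -0.4]
finger_gap: 0.0598
grip_force: 0.0
```

```bash
python3 - <<'E'
from h import *
from workcell import bot
s=bot.sense();print(s['ee_pos'],s['eef_rot'],s['contact_force'],rel(s,[.513,-.2058,.121],-.13))
E
```

```text
[ 0.51349027 -0.2077626   0.12286139] [ 3.14060314e+00 -2.76782314e-03 -1.29495697e-01] [ 0.26240981 -0.14316272 -0.40889955] (array([-0.0007, -0.0019,  0.0019]), array([ 0.06, -0.16,  0.03]))
```

Call:
drive_tool:
  commands:
    - [[0,-0.0015,0.001],[0,0,0],0.045]
    - [[0,-0.0015,0.001],[0,0,0],0.038]
    - [[0,-0.0015,0.001],[0,0,0],0.034]
    - [[0,-0.0015,0.001],[0,0,0],0.03]
    - [[0,-0.0015,0.001],[0,0,0],0.025]
    - [[0,-0.0015,0.001],[0,0,0],0.025]
  newtons: 30

```text
t: 13.25
ee_pos: [0.513, -0.2059, 0.1207]
eef_rot: [3.141, -0.001, -0.13]
contact_force: [0.9, 0.9, 5.0]
finger_gap: 0.0332
grip_force: 30.1
```

```bash
python3 - <<'E'
from h import *
from workcell import bot
s=bot.sense();print(s['ee_pos'],s['eef_rot'],s['contact_force'],s['moment'],s['finger_gap'],s['grip_force'])
E
```

```text
[ 0.51302915 -0.20590574  0.12073486] [ 3.14148864e+00 -9.65421263e-04 -1.29603540e-01] [0.92907752 0.91786083 4.96877852] [ 0.21832135 -0.04084929 -0.03983133] 0.03321905545347855 30.129196870839223
```

The knob is held with little side force. I'll draw it straight up slowly.

Call:
drive_tool:
  commands:
    - [[0,0,-0.003],[0,0,0],0.025]
    - [[0,0,-0.006],[0,0,0],0.025]
    - [[0,0,-0.01],[0,0,0],0.025]
    - [[0,0,-0.014],[0,0,0],0.025]
    - [[0,0,-0.018],[0,0,0],0.025]
    - [[0,0,-0.018],[0,0,0],0.025]
  newtons: 40

```text
t: 13.85
ee_pos: [0.5129, -0.206, 0.1389]
eef_rot: [3.141, -0.001, -0.13]
contact_force: [-0.2, 0.7, -3.1]
finger_gap: 0.0326
grip_force: 40.1
```

```bash
python3 - <<'E'
from workcell import bot
s=bot.sense();print(s['ee_pos'],s['eef_rot'],s['contact_force'],s['moment'],s['finger_gap'],s['grip_force'])
E
```

```text
[ 0.51288407 -0.20598601  0.1389384 ] [ 3.14113582e+00 -7.42447543e-04 -1.29504576e-01] [-0.20553774  0.73674172 -3.05971952] [0.06959414 0.05511182 0.01380962] 0.03258944640692514 40.11092501110397
```

Force is -3 N (the plunger's weight) with no side load. I'll go the rest of the way, another 22 mm.

Call:
drive_tool:
  commands:
    - [[0,0,-0.004],[0,0,0],0.025]
    - [[0,0,-0.008],[0,0,0],0.025]
    - [[0,0,-0.012],[0,0,0],0.025]
    - [[0,0,-0.016],[0,0,0],0.025]
    - [[0,0,-0.019],[0,0,0],0.025]
    - [[0,0,-0.0215],[0,0,0],0.025]
    - [[0,0,-0.0215],[0,0,0],0.025]
    - [[0,0,-0.0215],[0,0,0],0.025]

```text
t: 14.65
ee_pos: [0.5126, -0.2058, 0.1596]
eef_rot: [-3.142, 0.0, -0.13]
contact_force: [-0.5, 0.2, -3.4]
finger_gap: 0.0329
grip_force: 40.1
```

```bash
python3 - <<'E'
from h import *
from workcell import bot
import cv2
s=bot.sense();print(s['ee_pos'],s['eef_rot'],s['contact_force'],s['moment'],s['finger_gap'],s['grip_force'])
a0=bot.snapshot('scene');b0=bot.snapshot('side')
for nm in('scene','side'):
  for dz in(0,.04): print(nm,dz,proj(bot.camera_info(nm),[[.513,-.206,.127+dz],[.513,-.206,.102]]).round(1).tolist())
a=cv2.resize(a0[170:270,200:330],None,fx=4,fy=4,interpolation=2);b=cv2.resize(b0[130:230,330:400],None,fx=3.9,fy=4,interpolation=2)
cv2.imwrite('pics/t4.png',cv2.hconcat([a,b]))
print(bot.sense()['ee_pos'])
E
```

```text
[ 0.51260367 -0.20576371  0.15957214] [-3.14155868e+00  9.81373675e-05 -1.29555808e-01] [-0.53580828  0.20472504 -3.39650364] [0.03166185 0.01927087 0.0221098 ] 0.0329129156833521 40.09516245452687
scene 0 [[233.2, 205.8], [235.0, 211.9]]
scene 0.04 [[230.3, 195.6], [235.0, 211.9]]
side 0 [[360.5, 154.7], [359.9, 160.7]]
side 0.04 [[361.3, 144.8], [359.9, 160.7]]
[ 0.51249176 -0.20570975  0.15934034]
```

View pics/t4.png

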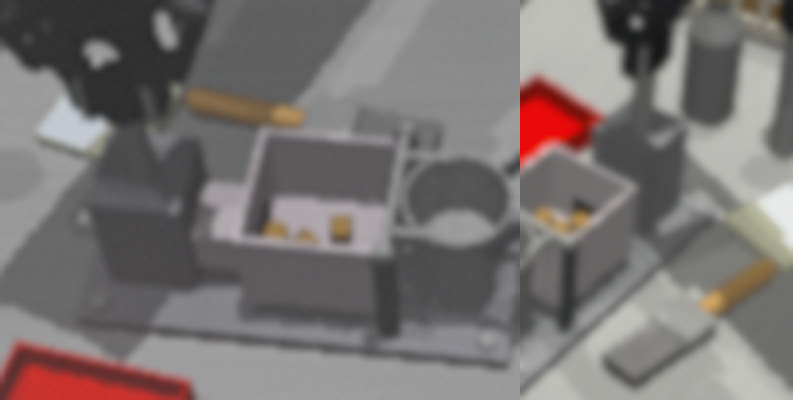

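The plunger shaft now stands out of the block by about 65 mm (right panel (643,90)), the slugs are in the hopper and the pot is upright. Measured lift is about 38.9 mm, so I add 1 mm.

Call:
drive_tool:
  commands:
    - [[0,0,-0.001],[0,0,0],0.025]
    - [[0,0,-0.001],[0,0,0],0.025]
    - [[0,0,-0.001],[0,0,0],0.025]
    - [[0,0,-0.001],[0,0,0],0.025]
    - [[0,0,-0.001],[0,0,0],0.025]

```text
t: 15.25
ee_pos: [0.5126, -0.2058, 0.1606]
eef_rot: [-3.142, 0.0, -0.13]
contact_force: [0.5, 0.5, -3.0]
finger_gap: 0.0328
grip_force: 40.1
```

```bash
python3 - <<'E'
from workcell import bot
s=bot.sense();print(s['t'],s['ee_pos'],s['eef_rot'],s['contact_force'],s['grip_force'])
if .1595<s['ee_pos'][2]<.1622: print(bot.finish_job())
E
```

```text
15.25 [ 0.51263148 -0.20578671  0.16059391] [-3.14156059e+00  4.06689325e-05 -1.29568427e-01] [ 0.49673111  0.52911345 -2.99805555] 40.089938283199444
the job is handed in; nothing more can be done
None
```

Job handed in at 15.3 s: all five slugs are in the hopper, the pot is back upright, and the plunger is held about 40 mm out of its bore (39.9 mm by the gripper's height reading) with almost no side load.

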